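Close a slide-bonding jig over its locating pin and hold it pressed

ROBOT

A 6-joint arm with a two-finger parallel gripper is mounted at the origin on a cart in front of the work surface, level with it; the furniture and walls round the work are solid. World frame = base frame: x ahead of the robot, y to its left, z up, the work surface at z = 0. Lengths are in m, angles in rad, forces in N, time in s.
With the tool pointing down it reaches from about 0.4 to 0.825 m from the base axis. Payload 7 kg.
Tool frame: the origin (TCP) lies between the finger pads, 19 mm behind the fingertips; this is the grasp point; z points along the fingers, y is the line along which they close (so a half turn about z gives the same grasp; the last joint's range is limited). The gripper opens to 88 mm and grips with 3 to 60 N. Pads are 19 mm wide; open, the fingers measure 130 mm over their backs; the gripper's body (78 mm by 193 mm) begins 47 mm behind the grasp point.
Start: joints at [0.288, 0.359, 0.012, 0, -1.224, -0.288], TCP at [0.675, -0, 0.245] pointing down, gripper open.
Joint ranges: [-3.07, 3.07], [-1.43, 2.12], [-1.02, 1.25], [-3.03, 1.67], [-3.05, -0], [-3.03, 3.03]. Speed limits (rad/s): [2.39, 2.39, 3.01, 3.14, 3.14, 3.14].

INTERFACE

Orientations are given as [roll, pitch, yaw] about the fixed x, y, z axes, in that order (R = Rz(yaw) Ry(pitch) Rx(roll)).
In Python, from station import get_state, grab_frame, calibration, job_done, boxes_of, regions_of, spot_point gives the robot as it stands. The module is installed in compiled form; this text tells all that it offers.
- The arm moves only by the tool arm_command, never from a script. Its argument "commands" is a list of rows, each an object of numbers: "tx", "ty", "tz": the shift along the tool's x, y, z each as a share of 25 cm, from -1 to 1; "twist": the turn about the tool's z as a share of 180 degrees, from -1 to 1. A call has exactly 8 rows; each row is the pose to reach, as a shift and turn from the pose commanded when the call began, along the tool's axes at that moment, turning the shorter way round; what a row does not reach only later rows make up. A row lasts 1/12 s, in which the tool goes at most 41.7 mm and 7.16 degrees, less where a joint would pass 70% of its speed; a pose out of reach is approached as far as the arm can. A call with a number of a shift or a turn outside -1 to 1 is refused whole. A call with a gripper value outside its range is refused whole. "claw" is the opening, from 0 (shut) to 1 (fully open), set as the call begins (left out, the last holds). The fingers move at their own pace and stop on an object; "grip_force" is the grip in N (left out, the last holds). Time passes only in rows, so rows that repeat a pose let the fingers close, or fill a call up. It gives the time, the measured TCP pose, the force, the opening and the grip force at its end, in the units of the state.
- get_state(): the state, without advancing time (a new reading comes with each control period).
- grab_frame(name): name is "scene" or "side" or "wrist"; returns the picture (400x640x3 uint8, red, green, blue); there is no depth.
- calibration(name): a dict with "camera_matrix" (3x3 intrinsics, pixels), "extrinsics" (4x4, takes a point from camera to world coordinates). Camera axes: x right, y down, z forward; pixel columns grow to the right and rows downward; lengths in m; the calibration is good to about 2 mm. The wrist camera is an equidistant fisheye: a pixel r from the principal point sees the ray r / f radians off the axis. A picture is of the moment at which its call begins: read the wrist's pose just before it. calibration takes no time and is no camera call; for the wrist camera it gives the pose at the moment of the call.
- job_done(): hands the job in; it is judged then, once.
Trained networks look in the newest picture that a camera, given by its name, has taken for a name from the list of things; names that differ only in an ending like _2 or _b are one class to them, and where a whole thing is asked for, a point or a joint stands for the part that bears it (a point fixed in the world has none). Each returns a list of dicts, best first, with "score" (0 to 1); they miss things now and then, are a little off and sometimes report something else, mostly with a low value. They report only what shows in the picture. A call takes as long as a camera call.
- boxes_of(query, camera): "rect" ([left, top, right, bottom] in pixels, round what is visible of it).
- regions_of(query, camera): "region" (400x640 bool, what is visible of it) and "rect" ([left, top, right, bottom] in pixels, round what is visible of it).
- spot_point(query, camera): "uv" ([column, row] in pixels: a listed point, or the origin of a listed thing).
The state is a dict: "t": time; "q": joint angles; "qd": joint speeds; "joint_efforts": joint torques, N m; "eef_pos": TCP position; "ee_rot": TCP orientation; "force": force on the tool from outside, world axes, zero at the start; "moment": the same for the moment, N m; "width": finger opening in m; "gripper_force": force on a finger pad.
Only numpy, scipy, OpenCV 4.12 (cv2) and the standard library are available. Lean on these libraries where they do the work, as an engineer would, in place of code of your own. Each camera call takes 0.05 s, during which the arm holds its last target. There are 200 camera calls.

TASK

A rock chip has just been laid on its glass slide in one of the two stations of the bonding jig; the other station holds only a bare slide. Take the pressure plate by its black grip, put it squarely over the station with the chip, thick end at the locating pin, and slide it along until its blind bore drops over the pin; then press it all the way down onto its stops, and finish there, still holding the plate pressed down, so that the bond can set. Leave the chip's slide lying in its station, and do not disturb the bare slide or the other things on the bench.

Things in the scene. Friction and masses are not known exactly. Their poses are not given: they have to be found in the camera images.
- jig: Two-station bonding jig, fixed. Aluminium bed spans x -53..+83, y -95..+95 mm, top 20 mm above the bench. Origin at bench level midway between the stations; x runs from the front to the locating pins, y from station_1 to station_2. Beside each seat stand four steel stops, 9 mm thick, tops 36 mm above the bench, at x = -22 and +47 mm, 27.5 mm either side of the station's centre line.
- station_1 (a point): Top of the sprung seat of the station on the jig's -y side (right as seen from the robot), centre, 28 mm above the bench, at jig x = 0, y = -50 mm.
- station_2 (a point): Top of the sprung seat of the station on the jig's +y side (left as seen from the robot), centre, 28 mm above the bench, at jig x = 0, y = +50 mm.
- pin_slot_1 (a point): Middle of the slot for the station_1 pin, on its centre line, at the height of the pin's tip, 50 mm above the bench. The brass pin is 9 mm thick, coned over its last 3 mm, and is clamped rigidly in the slot anywhere within 8 mm of here along the jig's x; it is not tracked and must be seen or felt.
- pin_slot_2 (a point): Middle of the slot for the station_2 pin, on its centre line, at the height of the pin's tip, 50 mm above the bench. The brass pin is 9 mm thick, coned over its last 3 mm, and is clamped rigidly in the slot anywhere within 8 mm of here along the jig's x; it is not tracked and must be seen or felt.
- slide_chip: Glass slide 46 x 27 x 2 mm with a brick-red rock chip 36 x 22 x 11 mm stuck on its middle; loose in the nest of either station. Origin: centre of the glass underside; x as the jig's x. The chip's top is 13 mm above the origin, 41 mm above the bench. Pressed, the seat yields against its spring (3 N, then 0.7 N a mm); after 5 mm (6.5 N) the plate meets the stops.
- slide_bare: Bare glass slide 46 x 27 x 2 mm in the nest of the other station, origin at the centre of its underside.
- plate: Aluminium pressure plate, 70 mm wide (y), about 220 g, flat on the bench right of the jig, thick end away from the robot. Origin in the flat underside below the grip's middle. 8 mm thick from x = -55 to +17, 20 mm from +17 to +59 mm. Underside height above the bench: 50 mm riding on a pin's tip, 41 once dropped over the pin onto the chip, 36 pressed home. The spring lifts it if let go.
- plate_grip (a point): Point in the plate's black grip, 34 mm above the underside: a good place for the TCP, fingers closing along the plate's y. The grip is 33 mm long (plate x), 14 mm wide (y), and rises from the 8 mm thick part to 44 mm above the underside. With the bore over the pin it stands 19 mm (give or take 8) behind the chip centre, along the jig's x.
- plate_bore (a point): Mouth of the blind bore in the underside of the plate's thick end, at plate x = +33, y = 0 mm: 11.5 mm wide, 16 mm deep, chamfered 1.5 mm. A small brass disc marks its place on top of the plate. Load here tends to tip the plate in the fingers: grip firmly and slide with light pressure.
- tweezers: Steel tweezers, 125 mm long, lying on the bench; a bystander.
- rock_2: Reddish-brown rock specimen, 39 x 25 x 22 mm; a bystander.
- petri_dish: Glass dish, 91 mm wide, 14 mm high; a bystander.
- vial_1: White vial with a black cap, 27 mm wide, 52 mm high; a bystander.

How it is judged:
By the outcome, as a careful person would: the job done as asked, in the order asked, and still so for the second after the job is handed in, while the arm keeps its last pose, push and grip.
It also fails if it takes over 48 s, if anything falls off the work surface, if the arm or the gripper's body presses on something with over 40 N, if the wrist force passes 120 N, or if a joint passes its speed limit or range.

## Working session

There is one attempt and no reset: what is moved stays moved. The work goes in short steps, Python scripts to look and compute and a tool call to move; the robot and the scene stay as the last step left them, time stands still between calls to the robot, and variables do not carry over. Pictures are saved under pics/ and viewed, at most 10 in all, crops included, and the job is handed in when it is done.

Besides the shell and the picture viewer there is one more tool, called after "Request:" by a JSON object that holds its "op" and its "data", one argument or row to a line. arm_command: Moves the arm, as the interface text tells. Shift numbers are shares of 25 cm and turn numbers shares of 180 degrees, none past 1 either way. Its arguments: {"type":"object","properties":{"commands":{"type":"array"},"claw":{"type":"number"},"grip_force":{"type":"number"}},"required":["commands"]}

```bash
mkdir -p pics; cat > h.py <<'E'
import numpy as np, cv2
from station import *
def ray(name,uv,c=None):
    c=c or calibration(name); K=np.array(c["camera_matrix"]);T=np.array(c["extrinsics"])
    x=(uv[0]-K[0,2])/K[0,0]; y=(uv[1]-K[1,2])/K[1,1]
    if name=="wrist":
        r=np.hypot(x,y); d=np.array([x/r*np.sin(r),y/r*np.sin(r),np.cos(r)]) if r>1e-9 else np.array([0,0,1.])
    else: d=np.array([x,y,1.])
    return T[:3,3],T[:3,:3]@d
def atz(name,uv,z,c=None):
    o,d=ray(name,uv,c); return o+d*(z-o[2])/d[2]
def proj(name,P,c=None):
    c=c or calibration(name); K=np.array(c["camera_matrix"]);T=np.array(c["extrinsics"])
    p=np.linalg.inv(T)@np.append(P,1); p=p[:3]
    if name=="wrist":
        th=np.arctan2(np.hypot(p[0],p[1]),p[2]); q=p[:2]/np.hypot(p[0],p[1])*th
    else: q=p[:2]/p[2]
    return np.array([K[0,0]*q[0]+K[0,2],K[1,1]*q[1]+K[1,2]])
def save(name,f):
    im=grab_frame(name); cv2.imwrite("pics/"+f,cv2.cvtColor(im,cv2.COLOR_RGB2BGR)); return im
E
python3 - <<'E'
from h import *
Z=dict(station_1=.028,station_2=.028,pin_slot_1=.05,pin_slot_2=.05,slide_chip=.028,slide_bare=.028,plate=0,plate_grip=.034,plate_bore=0)
for n in ("scene","side","wrist"):
    save(n,n+"0.png"); c=calibration(n)
    print(n,np.round(np.array(c["extrinsics"])[:3,3],3),np.round(np.array(c["camera_matrix"])[0],1))
    for k,z in Z.items():
        for r in spot_point(k,n)[:2]:
            print(k,round(r["score"],2),np.round(r["uv"],1),np.round(atz(n,r["uv"],z,c),4))
s=get_state();print(s["t"],s["eef_pos"],s["ee_rot"],s["width"])
a,b,w=[cv2.imread(f"pics/{n}0.png") for n in("scene","side","wrist")]
cv2.imwrite("pics/all.png",cv2.resize(np.vstack([a,w]),(480,600)))
E
```

```text
scene [ 0.018 -0.146  0.617] [374.6   0.  318.6]
station_1 0.93 [221.9 207.5] [0.515 0.358 0.028]
station_1 0.67 [250.2 231.9] [0.4741 0.2511 0.028 ]
station_2 0.93 [221.9 207.5] [0.515 0.358 0.028]
station_2 0.67 [250.2 231.9] [0.4741 0.2511 0.028 ]
pin_slot_1 0.96 [236.8 188.3] [0.569  0.3484 0.05  ]
pin_slot_1 0.7 [263.2 210.2] [0.5273 0.2474 0.05  ]
pin_slot_2 0.96 [236.8 188.3] [0.569  0.3484 0.05  ]
pin_slot_2 0.7 [263.2 210.2] [0.5273 0.2474 0.05  ]
slide_chip 0.66 [246.  226.5] [0.4845 0.2692 0.028 ]
slide_chip 0.49 [233.8 190.6] [0.5797 0.3692 0.028 ]
slide_bare 0.65 [221.4 208.8] [0.5108 0.3562 0.028 ]
plate_grip 0.97 [350.9 273.6] [0.4542 0.0047 0.034 ]
plate_bore 0.78 [351.8 271.3] [0.4859 0.0141 0.    ]
side [0.595 1.011 0.45 ] [480.3   0.  304.9]
station_1 0.95 [353.5 236.3] [0.4835 0.2474 0.028 ]
station_1 0.95 [349.2 270.1] [0.5035 0.3592 0.028 ]
station_2 0.95 [353.5 236.3] [0.4835 0.2474 0.028 ]
station_2 0.95 [349.2 270.1] [0.5035 0.3592 0.028 ]
pin_slot_1 0.87 [315.2 251.6] [0.5576 0.338  0.05  ]
pin_slot_1 0.35 [354.2 181.7] [0.4589 0.0404 0.05  ]
pin_slot_2 0.87
[... 443 characters left out ...]
  0.034 ]
plate_bore 0.95 [340.  198.1] [0.4859 0.017  0.    ]
plate_bore 0.53 [350.1 267.6] [0.495  0.3081 0.    ]
wrist [ 0.674 -0.068  0.384] [309.7   0.  313.6]
station_1 0.56 [407.6 390. ] [0.5098 0.3665 0.028 ]
station_2 0.56 [407.6 390. ] [0.5098 0.3665 0.028 ]
pin_slot_1 0.77 [408.1 352.3] [0.5352 0.2493 0.05  ]
pin_slot_2 0.77 [408.1 352.3] [0.5352 0.2493 0.05  ]
plate 0.75 [471.5 180.5] [0.456  0.0033 0.    ]
plate 0.63 [408.7 355. ] [0.5122 0.3035 0.    ]
plate_grip 0.76 [484.5 188.4] [0.4539 0.0069 0.034 ]
plate_bore 0.59 [450.5 188.4] [0.4883 0.0149 0.    ]
1.5 [ 6.74992569e-01 -2.65469663e-05  2.45362071e-01] [-3.14157831e+00 -1.68541305e-05 -1.57079731e+00] 0.08770333606819368
```

View pics/scene0.png

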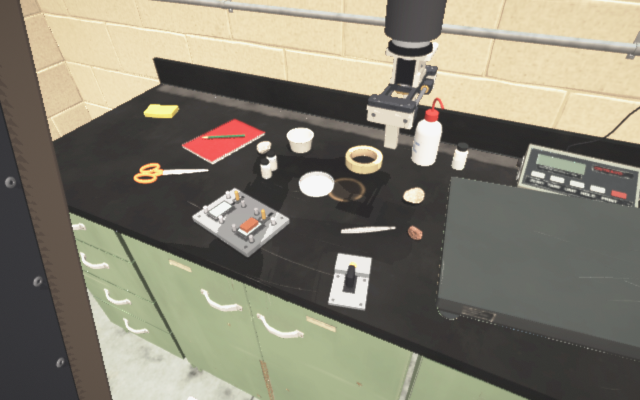

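View pics/wrist0.png

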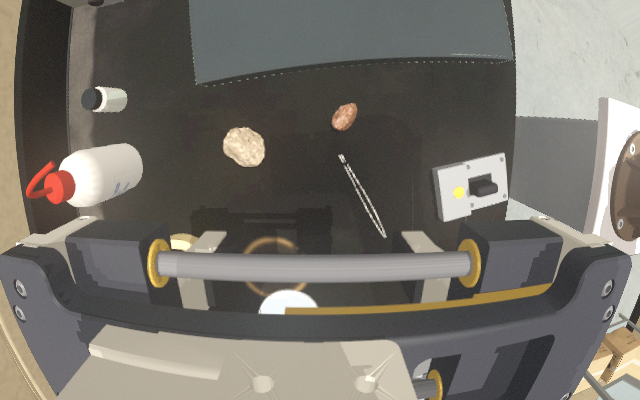

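The scene view shows the jig at about (240,220), with the red chip in its right station (station_1). The plate is at (350,280), thick end pointing away. In the wrist view the plate is at (470,188) with its brass disc at (459,192). I'll move over station_1 for a close look.

Request:
{"op": "arm_command", "data": {
  "commands": [
    {"tx":-1,"ty":1,"tz":0.4,"twist":-0.3},
    {"tx":-1,"ty":1,"tz":0.4,"twist":-0.3},
    {"tx":-1,"ty":1,"tz":0.4,"twist":-0.3},
    {"tx":-1,"ty":1,"tz":0.4,"twist":-0.3},
    {"tx":-1,"ty":1,"tz":0.4,"twist":-0.3},
    {"tx":-1,"ty":1,"tz":0.4,"twist":-0.3},
    {"tx":-1,"ty":1,"tz":0.4,"twist":-0.3},
    {"tx":-1,"ty":1,"tz":0.4,"twist":-0.3}
  ],
  "claw": 1
}}

```text
t: 2.17
eef_pos: [0.4468, 0.2278, 0.1546]
ee_rot: [-3.141, -0.0, -0.621]
force: [0.9, 1.4, 0.4]
width: 0.0875
gripper_force: 0.0
```

```bash
cat >> h.py <<'E'
def goto(x,y,z,yawdeg,s=None):
    s=s or get_state(); from scipy.spatial.transform import Rotation as R
    M=R.from_euler("xyz",s["ee_rot"]); d=M.inv().apply(np.array([x,y,z])-s["eef_pos"])
    tx=M.as_matrix()[:,0]; yaw=np.degrees(np.arctan2(tx[1],tx[0]))
    tw=-((yawdeg-yaw+180)%360-180)
    print("pos",np.round(s["eef_pos"],4),"yaw",round(yaw,2),"-> shares",np.round(d/.25,4),"twist",round(tw/180,4),"t",round(s["t"],2),"F",np.round(s["force"],1),"M",np.round(s["moment"],2),"w",round(s["width"],4),"gf",np.round(s["gripper_force"],1))
E
python3 -c "
from h import *
goto(.42,.265,.12,-15);print(get_state()['q'])"
```

```text
pos [0.4468 0.2278 0.1546] yaw -35.61 -> shares [-0.1738 -0.0583  0.1383] twist -0.1145 t 2.17 F [0.9 1.4 0.4] M [ 0.07 -0.03 -0.07] w 0.0875 gf 0.0
[ 8.64053551e-01  1.55286079e-01 -4.91517455e-01  1.38756320e-04
 -9.22949165e-01  8.51975107e-02]
```

Request:
{"op": "arm_command", "data": {
  "commands": [
    {"tx":-0.15,"ty":-0.06,"tz":0.12,"twist":-0.115},
    {"tx":-0.15,"ty":-0.06,"tz":0.12,"twist":-0.115},
    {"tx":-0.15,"ty":-0.06,"tz":0.12,"twist":-0.115},
    {"tx":-0.15,"ty":-0.06,"tz":0.12,"twist":-0.115},
    {"tx":-0.15,"ty":-0.06,"tz":0.12,"twist":-0.115},
    {"tx":-0.15,"ty":-0.06,"tz":0.12,"twist":-0.115},
    {"tx":-0.15,"ty":-0.06,"tz":0.12,"twist":-0.115},
    {"tx":-0.15,"ty":-0.06,"tz":0.12,"twist":-0.115}
  ]
}}

```text
t: 2.83
eef_pos: [0.4271, 0.2606, 0.1249]
ee_rot: [-3.141, -0.0, -0.27]
force: [0.1, -0.1, 0.5]
width: 0.0878
gripper_force: 0.0
```

```bash
python3 - <<'E'
from h import *
n="wrist"; c=calibration(n); im=save(n,"w1.png"); np.save("c1.npy",c,allow_pickle=True)
cv2.imwrite("pics/w1b.png",cv2.resize(cv2.cvtColor(im,cv2.COLOR_RGB2BGR)[0:300,160:560],(800,600),interpolation=cv2.INTER_CUBIC))
for k,z in dict(station_1=.028,pin_slot_1=.05,slide_chip=.028,slide_bare=.028).items():
    for r in spot_point(k,n)[:2]: print(k,round(r["score"],2),np.round(r["uv"],1),np.round(atz(n,r["uv"],z,c),4))
goto(.42,.265,.12,-15)
E
```

```text
station_1 0.51 [169.2 149.6] [0.5062 0.362  0.028 ]
pin_slot_1 0.65 [285.5  65.6] [0.5353 0.2511 0.05  ]
pin_slot_1 0.56 [152.9  82.7] [0.558  0.3492 0.05  ]
slide_chip 0.83 [293.1 141.3] [0.482  0.2621 0.028 ]
slide_bare 0.76 [169.4 149.4] [0.5063 0.3618 0.028 ]
pos [0.4268 0.2608 0.1247] yaw -15.35 -> shares [-0.0307 -0.009   0.0188] twist -0.0019 t 3.08 F [-0.2 -0.9  0.5] M [-0.11  0.05  0.04] w 0.0876 gf 0.0
```

View pics/w1b.png

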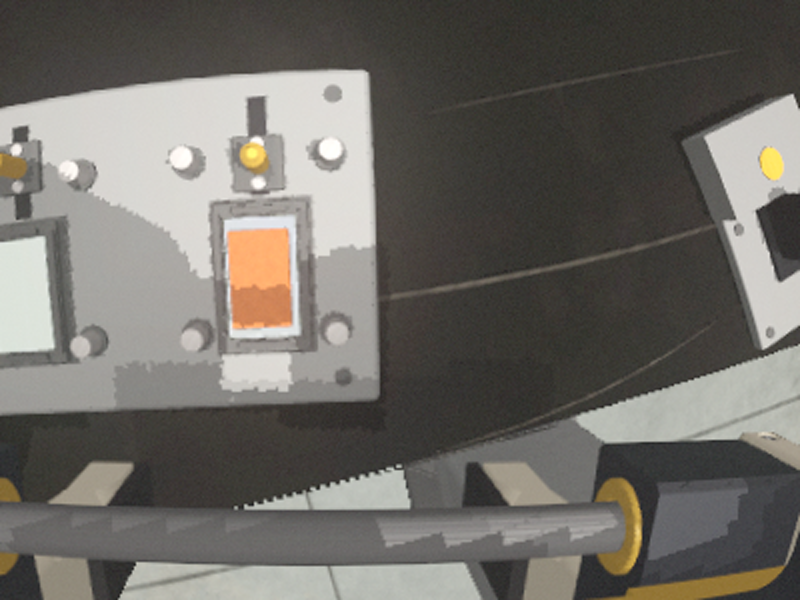

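The crop of the wrist view shows the chip in station_1 at full-frame (290,139) and its brass pin tip at about (286,76). The four stops are at about (325,74), (251,79), (328,164) and (257,169). I'll fit the jig pose from these and measure the plate from the same view.

```bash
python3 - <<'E'
from h import *
from scipy.optimize import least_squares
c=np.load("c1.npy",allow_pickle=True).item()
im=cv2.imread("pics/w1.png"); big=cv2.resize(im,None,fx=4,fy=4,interpolation=cv2.INTER_CUBIC)
g=cv2.cvtColor(big,cv2.COLOR_BGR2GRAY)
obs=[((47,-77.5,36),(329,148)),((47,-22.5,36),(182,158)),((-22,-77.5,36),(337,328)),((-22,-22.5,36),(193,338)),
((83,-95,20),(368,71)),((-53,-95,20),(380,400))]
P=[np.array(p)/1000 for p,_ in obs]; U=[np.array(u)/2+[160,0] for _,u in obs]
def w(q,p): 
    C,S=np.cos(q[2]),np.sin(q[2]); return np.array([q[0]+C*p[0]-S*p[1],q[1]+S*p[0]+C*p[1],p[2]])
f=lambda q:np.concatenate([proj("wrist",w(q,p),c)-u for p,u in zip(P,U)])
r=least_squares(f,[.49,.3,-.25],loss="soft_l1"); q=r.x
print("jig",q,np.degrees(q[2]));print(np.round(f(q).reshape(-1,2),1))
# pin & slots projections
tip=atz("wrist",(160+253/2,150/2),.05,c); d=tip[:2]-q[:2]; C,S=np.cos(q[2]),np.sin(q[2])
print("tip",tip,"in jig",C*d[0]+S*d[1],-S*d[0]+C*d[1])
# overlay crop at 8x round station1
v=big.copy()
for p in P+[np.array(x)/1000 for x in[(52,-50,50),(44,-50,50),(60,-50,50),(18,-39,41),(18,-61,41),(-18,-39,41),(-18,-61,41)]]:
    u=proj("wrist",w(q,p),c)*4+1.5; cv2.drawMarker(v,tuple(int(a) for a in u),(255,0,255),cv2.MARKER_CROSS,10,1)
cv2.imwrite("pics/fit.png",v[120:720,920:1420])
# disc on plate top z=.02
h=cv2.cvtColor(im,cv2.COLOR_BGR2HSV); m=cv2.inRange(h,(20,120,150),(35,255,255))
n,l,s,ce=cv2.connectedComponentsWithStats(m)
for i in range(1,n):
    if s[i,4]>20: print(ce[i],s[i,4],atz("wrist",ce[i],.02,c),atz("wrist",ce[i],.05,c))
E
```

```text
jig [ 0.49609737  0.3116753  -0.22502854] -12.893185743918263
[[ 0.5 -0.6]
 [-1.1 -0.7]
 [ 0.3  2.4]
 [-1.   0.9]
 [ 0.4 -2.9]
 [ 0.5  0.4]]
tip [0.52866192 0.25218333 0.05      ] in jig 0.045018212437892946 -0.050725789673104475
[286.4887218   77.71428571] 133 [0.53170977 0.2540613  0.02      ] [0.52681221 0.25269932 0.05      ]
[545.21481481  81.31851852] 135 [0.48587085 0.0158406  0.02      ] [0.48661355 0.04379051 0.05      ]
[156.25555556  80.66666667] 90 [0.56769707 0.36050098 0.02      ] [0.55837145 0.34604212 0.05      ]
[  6.14661654 179.89473684] 266 [0.55698593 0.61661194 0.02      ] [0.54897826 0.57063987 0.05      ]
[150.53594771 264.22222222] 153 [0.41170231 0.4295861  0.02      ] [0.42157108 0.40662665 0.05      ]
[476.29545455 263.6875    ] 176 [0.3284434  0.12478724 0.02      ] [0.34855677 0.1393318  0.05      ]
[439.81355932 388.89830508] 59 [0.15776414 0.17333004 0.02      ] [0.19887877 0.18190165 0.05      ]
```

View pics/fit.png

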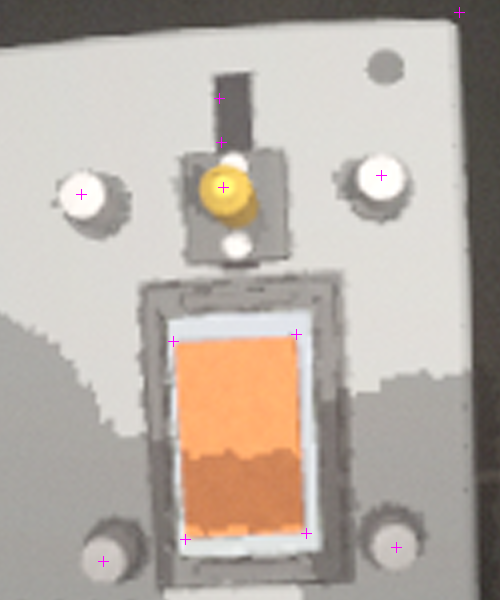

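The fit overlays well. The pin tip is at about x = 44, y = -50 mm in the jig frame, at the near end of its slot, and the chip is centred. Next I'll go above the plate.

```bash
python3 -c "
from h import *
goto(.4535,.006,.14,16.8)"
```

```text
pos [0.4268 0.2608 0.1247] yaw -15.35 -> shares [ 0.3727  0.9546 -0.0612] twist -0.1786 t 3.08 F [-0.2 -0.9  0.5] M [-0.11  0.05  0.04] w 0.0876 gf 0.0
```

Request:
{"op": "arm_command", "data": {
  "commands": [
    {"tx":0.373,"ty":0.955,"tz":-0.06,"twist":-0.179},
    {"tx":0.373,"ty":0.955,"tz":-0.06,"twist":-0.179},
    {"tx":0.373,"ty":0.955,"tz":-0.06,"twist":-0.179},
    {"tx":0.373,"ty":0.955,"tz":-0.06,"twist":-0.179},
    {"tx":0.373,"ty":0.955,"tz":-0.06,"twist":-0.179},
    {"tx":0.373,"ty":0.955,"tz":-0.06,"twist":-0.179},
    {"tx":0.373,"ty":0.955,"tz":-0.06,"twist":-0.179},
    {"tx":0.373,"ty":0.955,"tz":-0.06,"twist":-0.179}
  ]
}}

```text
t: 3.75
eef_pos: [0.4534, 0.0029, 0.1399]
ee_rot: [3.141, 0.0, 0.291]
force: [0.1, 0.4, -0.3]
width: 0.0878
gripper_force: 0.0
```

```bash
python3 - <<'E'
from h import *
n="wrist"; grab_frame(n);grab_frame(n);c=calibration(n); im=save(n,"w2.png"); np.save("c2.npy",c,allow_pickle=True)
goto(.4535,.006,.14,16.8)
h=cv2.cvtColor(im,cv2.COLOR_RGB2HSV); m=cv2.inRange(h,(20,120,150),(35,255,255))
k,l,s,ce=cv2.connectedComponentsWithStats(m)
for i in range(1,k):
    if s[i,4]>50: print(ce[i],s[i,4],atz(n,ce[i],.02,c))
for k,z in dict(plate_grip=.034,plate_bore=0).items():
    for r in spot_point(k,n)[:1]: print(k,round(r["score"],2),np.round(r["uv"],1),np.round(atz(n,r["uv"],z,c),4))
E
```

```text
pos [0.4537 0.006  0.1397] yaw 16.85 -> shares [-0.0008 -0.0002 -0.0012] twist 0.0003 t 3.9 F [ 0.6  1.1 -0.4] M [-0.07  0.02  0.01] w 0.0876 gf 0.0
[38.94736842 25.9924812 ] 133 [0.56201464 0.3697109  0.02      ]
[86.06428571 59.23571429] 140 [0.52887992 0.26839069 0.02      ]
[314.01807229 160.03012048] 166 [0.48780239 0.01599509 0.02      ]
[155.09330629 262.67951318] 493 [0.34469433 0.14215293 0.02      ]
[471.95528455 262.92073171] 492 [ 0.43798519 -0.16749966  0.02      ]
[428.29617304 302.62617859] 1803 [ 0.38386445 -0.13934248  0.02      ]
[436.79096045 384.43502825] 177 [ 0.26607107 -0.21630461  0.02      ]
plate_grip 0.6 [314.7 204. ] [0.455  0.0055 0.034 ]
plate_bore 0.69 [312.5 158.9] [0.4861 0.0169 0.    ]
```

View pics/w2.png

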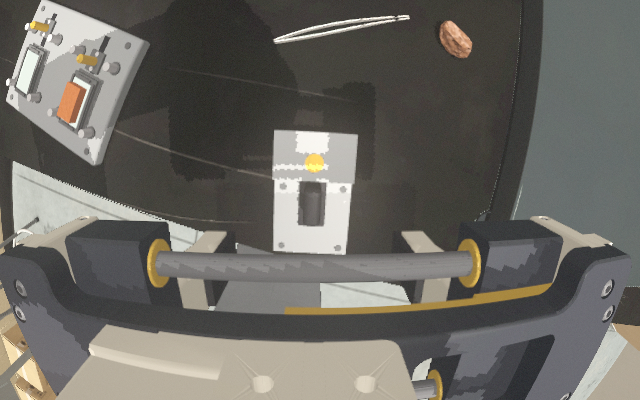

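The wrist view shows the plate upright in the frame: disc at (314,160), grip top at about (312,204). The thick-end corners are at (275,131) and (358,134), and the thin-end corners at (273,250) and (348,254). I'll fit the plate pose from these.

```bash
python3 - <<'E'
from h import *
from scipy.optimize import least_squares
c=np.load("c2.npy",allow_pickle=True).item()
obs=[((59,35,20),(275,131)),((59,-35,20),(358,134)),((-55,35,8),(273,250)),((-55,-35,8),(347,254)),((33,0,20),(314,160)),((33,0,20),(314,160))]
def w(q,p):
    C,S=np.cos(q[2]),np.sin(q[2]); p=np.array(p)/1000; return np.array([q[0]+C*p[0]-S*p[1],q[1]+S*p[0]+C*p[1],p[2]])
f=lambda q:np.concatenate([proj("wrist",w(q,p),c)-u for p,u in obs])
q=least_squares(f,[.455,.006,.28],loss="soft_l1").x
print(q,np.degrees(q[2]),np.round(f(q).reshape(-1,2),1),proj("wrist",w(q,(0,0,44)),c))
goto(q[0],q[1],.034,np.degrees(q[2]))
E
```

```text
[0.45479482 0.00730088 0.24307974] 13.92744310699878 [[-0.9 -2.2]
 [ 0.  -0.9]
 [ 0.2  0.2]
 [-0.7 -0.3]
 [ 0.5  1.4]
 [ 0.5  1.4]] [312.48737222 206.94902251]
pos [0.4537 0.0068 0.1396] yaw 16.96 -> shares [ 0.0047 -0.0007  0.4226] twist 0.0168 t 4.0 F [-0.2 -0.  -0.3] M [-0.12  0.05  0.02] w 0.0878 gf 0.0
```

Request:
{"op": "arm_command", "data": {
  "commands": [
    {"tx":0.006,"ty":-0.003,"tz":0.12,"twist":0.0165},
    {"tx":0.006,"ty":-0.003,"tz":0.24,"twist":0.0165},
    {"tx":0.006,"ty":-0.003,"tz":0.34,"twist":0.0165},
    {"tx":0.006,"ty":-0.003,"tz":0.4,"twist":0.0165},
    {"tx":0.006,"ty":-0.003,"tz":0.422,"twist":0.0165},
    {"tx":0.006,"ty":-0.003,"tz":0.422,"twist":0.0165},
    {"tx":0.006,"ty":-0.003,"tz":0.422,"twist":0.0165},
    {"tx":0.006,"ty":-0.003,"tz":0.422,"twist":0.0165}
  ]
}}

```text
t: 4.67
eef_pos: [0.4557, 0.0079, 0.0351]
ee_rot: [-3.141, -0.002, 0.244]
force: [0.3, -0.1, 1.3]
width: 0.0876
gripper_force: 0.0
```

Request:
{"op": "arm_command", "data": {
  "commands": [
    {"tx":0},
    {"tx":0},
    {"tx":0},
    {"tx":0},
    {"tx":0},
    {"tx":0},
    {"tx":0},
    {"tx":0}
  ],
  "claw": 0,
  "grip_force": 50
}}

```text
invalid input
```

```bash
python3 -c "
from h import *
goto(.44,.2,.12,0)"
```

```text
pos [0.4557 0.0079 0.0351] yaw 14.0 -> shares [ 0.1257 -0.7606 -0.3391] twist 0.0778 t 4.67 F [ 0.3 -0.1  1.3] M [-0.16  0.04  0.06] w 0.0876 gf 0.0
```

Request:
{"op": "arm_command", "data": {
  "commands": [
    {"tx":0,"ty":0,"tz":0,"twist":0},
    {"tx":0,"ty":0,"tz":0,"twist":0},
    {"tx":0,"ty":0,"tz":0,"twist":0},
    {"tx":0,"ty":0,"tz":0,"twist":0},
    {"tx":0,"ty":0,"tz":0,"twist":0},
    {"tx":0,"ty":0,"tz":0,"twist":0},
    {"tx":0,"ty":0,"tz":0,"twist":0},
    {"tx":0,"ty":0,"tz":0,"twist":0}
  ],
  "claw": 0,
  "grip_force": 50
}}

```text
t: 5.33
eef_pos: [0.4548, 0.0072, 0.0341]
ee_rot: [-3.142, 0.0, 0.243]
force: [0.0, 0.7, 0.5]
width: 0.0396
gripper_force: 0.0
```

Request:
{"op": "arm_command", "data": {
  "commands": [
    {"tx":0,"ty":0,"tz":0,"twist":0},
    {"tx":0,"ty":0,"tz":0,"twist":0},
    {"tx":0,"ty":0,"tz":0,"twist":0},
    {"tx":0,"ty":0,"tz":0,"twist":0},
    {"tx":0,"ty":0,"tz":0,"twist":0},
    {"tx":0,"ty":0,"tz":0,"twist":0},
    {"tx":0,"ty":0,"tz":0,"twist":0},
    {"tx":0,"ty":0,"tz":0,"twist":0}
  ]
}}

```text
t: 6.0
eef_pos: [0.4548, 0.0072, 0.0341]
ee_rot: [3.142, 0.0, 0.243]
force: [0.1, 0.1, -1.0]
width: 0.0137
gripper_force: 50.0
```

Request:
{"op": "arm_command", "data": {
  "commands": [
    {"tx":0,"ty":0,"tz":-0.02,"twist":0},
    {"tx":0,"ty":0,"tz":-0.05,"twist":0},
    {"tx":0,"ty":0,"tz":-0.1,"twist":0},
    {"tx":0,"ty":0,"tz":-0.16,"twist":0},
    {"tx":0,"ty":0,"tz":-0.22,"twist":0},
    {"tx":0,"ty":0,"tz":-0.27,"twist":0},
    {"tx":0,"ty":0,"tz":-0.3,"twist":0},
    {"tx":0,"ty":0,"tz":-0.3,"twist":0}
  ]
}}

```text
t: 6.67
eef_pos: [0.4557, 0.0076, 0.111]
ee_rot: [-3.141, -0.003, 0.244]
force: [0.6, -0.2, -3.5]
width: 0.0137
gripper_force: 50.0
```

```bash
python3 - <<'E'
from h import *
n="wrist"; c=calibration(n); im=save(n,"w3.png"); np.save("c3.npy",c,allow_pickle=True); np.save("s3.npy",get_state(),allow_pickle=True)
# refine jig from 4 stops only
from scipy.optimize import least_squares
c1=np.load("c1.npy",allow_pickle=True).item()
obs=[((47,-77.5,36),(381,177)),((47,-22.5,36),(83,196)),((-22,-77.5,36),(396,547)),((-22,-22.5,36),(104,560)),((18,-39,41),(174,342)),((18,-61,41),(298,336)),((-18,-39,41),(185,536)),((-18,-61,41),(303,532))]
obs=[(p,((u[0]+918.5)/4,(u[1]+118.5)/4)) for p,u in obs]
def w(q,p):
    C,S=np.cos(q[2]),np.sin(q[2]); p=np.array(p)/1000; return np.array([q[0]+C*p[0]-S*p[1],q[1]+S*p[0]+C*p[1],p[2]])
f=lambda q:np.concatenate([proj("wrist",w(q,p),c1)-u for p,u in obs])
q=least_squares(f,[.49,.3,-.25]).x; print("jig",q,np.degrees(q[2]),np.round(f(q).reshape(-1,2),1).tolist())
for uv in ((285.9,77.1),(285.9,76)):
    t=atz(n,uv,.05,c1);d=t[:2]-q[:2];C,S=np.cos(q[2]),np.sin(q[2]);print("tip",t,C*d[0]+S*d[1],-S*d[0]+C*d[1])
np.save("jig.npy",q)
g=w(q,(11-40,-50,0)); print("grip targ 40mm short",g)
goto(g[0],g[1],.11,np.degrees(q[2]))
E
```

```text
jig [ 0.49631296  0.31166448 -0.22938664] -13.142886366492686 [[0.3, -0.3], [-0.2, -0.5], [-0.0, 0.2], [-0.3, 0.2], [-0.0, -0.2], [-0.3, -0.4], [-0.1, 0.7], [0.6, 0.3]]
tip [0.52734729 0.25297011 0.05      ] 0.04356736068325011 -0.05010034394564672
tip [0.52809776 0.252764   0.05      ] 0.04434503195915966 -0.05013041440233947
grip targ 40mm short [0.45670358 0.26956821 0.        ]
pos [0.4551 0.0074 0.1099] yaw 13.94 -> shares [ 2.5880e-01 -1.0162e+00  7.0000e-04] twist 0.1505 t 6.72 F [ 0.2  0.2 -3. ] M [-0.09  0.04  0.02] w 0.0139 gf 50.0
```

View pics/w3.png

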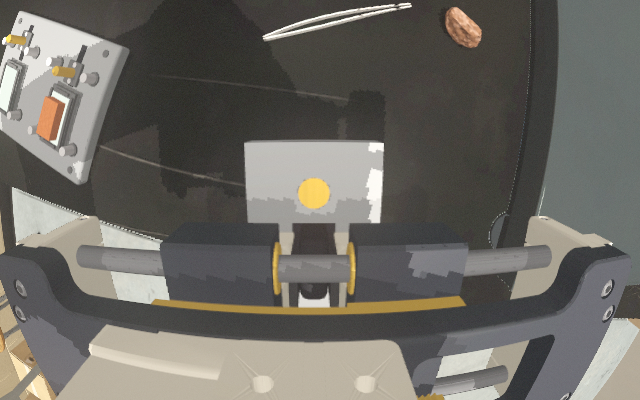

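The plate is held square: disc at (314,193), grip between the fingers at (315,260). The stops-only fit puts the pin at jig (44,-50). I'll check the bore's place relative to the tool and carry the plate over.

```bash
python3 - <<'E'
from h import *
c=np.load("c3.npy",allow_pickle=True).item(); s=np.load("s3.npy",allow_pickle=True).item()
im=cv2.imread("pics/w3.png");h=cv2.cvtColor(im,cv2.COLOR_BGR2HSV); m=cv2.inRange(h,(20,120,150),(35,255,255)); m[:,:280]=0;m[:,350:]=0;m[230:]=0
M=cv2.moments(m,True);uv=(M["m10"]/M["m00"],M["m01"]/M["m00"])
from scipy.spatial.transform import Rotation as R
D=atz("wrist",uv,s["eef_pos"][2]-.014,c)
print(uv,R.from_euler("xyz",s["ee_rot"]).inv().apply(D-s["eef_pos"]))
q=np.load("jig.npy");C,S=np.cos(q[2]),np.sin(q[2])
for gx in(-29,3,11): print(gx,q[0]+C*gx/1e3+S*.05,q[1]+S*gx/1e3-C*.05)
g=(q[0]+C*-.004+S*.05,q[1]+S*-.004-C*.05)
goto(*g,.11,np.degrees(q[2]))
E
```

```text
(313.45316804407713, 192.75757575757575) [ 0.03237779 -0.00083037  0.01406191]
-29 0.4567035750689548 0.2695682106936831
3 0.48786536847913176 0.2622920419585964
11 0.49565581683167603 0.26047299977482474
pos [0.4551 0.0074 0.1099] yaw 13.94 -> shares [ 3.479e-01 -9.707e-01  9.000e-04] twist 0.1505 t 6.72 F [ 0.2  0.2 -3. ] M [-0.09  0.04  0.02] w 0.0139 gf 50.0
```

Request:
{"op": "arm_command", "data": {
  "commands": [
    {"tx":0.03,"ty":-0.08,"tz":0,"twist":0.015},
    {"tx":0.09,"ty":-0.22,"tz":0,"twist":0.04},
    {"tx":0.14,"ty":-0.37,"tz":0,"twist":0.065},
    {"tx":0.19,"ty":-0.52,"tz":0,"twist":0.09},
    {"tx":0.24,"ty":-0.67,"tz":0,"twist":0.11},
    {"tx":0.29,"ty":-0.81,"tz":0,"twist":0.13},
    {"tx":0.33,"ty":-0.92,"tz":0,"twist":0.145},
    {"tx":0.348,"ty":-0.97,"tz":0,"twist":0.15}
  ]
}}

```text
t: 7.38
eef_pos: [0.4809, 0.267, 0.108]
ee_rot: [3.141, 0.0, -0.228]
force: [0.2, 0.2, -3.4]
width: 0.0138
gripper_force: 50.0
```

```bash
cat >> h.py <<'E'
def jt(gx,z,y=-50.,dyaw=0):
    q=np.load("jig.npy");C,S=np.cos(q[2]),np.sin(q[2]);s=get_state();d=np.array(s["eef_pos"][:2])-q[:2]
    print("jig grip xy mm",np.round(1e3*np.array([C*d[0]+S*d[1],-S*d[0]+C*d[1]]),2),"under z",round(s["eef_pos"][2]*1e3-34.1,2))
    goto(q[0]+C*gx/1e3-S*y/1e3,q[1]+S*gx/1e3+C*y/1e3,z,np.degrees(q[2])+dyaw,s)
E
python3 - <<'E'
from h import *
for i in range(3): n="wrist"; c=calibration(n); im=save(n,"w4.png")
save("side","side4.png")
jt(3,.0941)
q=np.load("jig.npy");C,S=np.cos(q[2]),np.sin(q[2])
for n in("side","scene"): print(n,proj(n,np.array([q[0]+C*.044+S*.05,q[1]+S*.044-C*.05,.05])))
s=cv2.imread("pics/side4.png")[150:300,240:440]; cv2.imwrite("pics/side4c.png",cv2.resize(s,(800,600),interpolation=cv2.INTER_CUBIC))
E
```

```text
jig grip xy mm [ -4.91 -51.02] under z 73.69
pos [0.4799 0.2631 0.1078] yaw -13.0 -> shares [ 0.0317 -0.0041  0.0547] twist 0.0008 t 7.58 F [ 0.3 -0.7 -2.4] M [-0.17  0.14  0.02] w 0.0137 gf 50.0
side [329.77441967 227.08408763]
scene [261.20916781 209.39929599]
```

View pics/side4c.png

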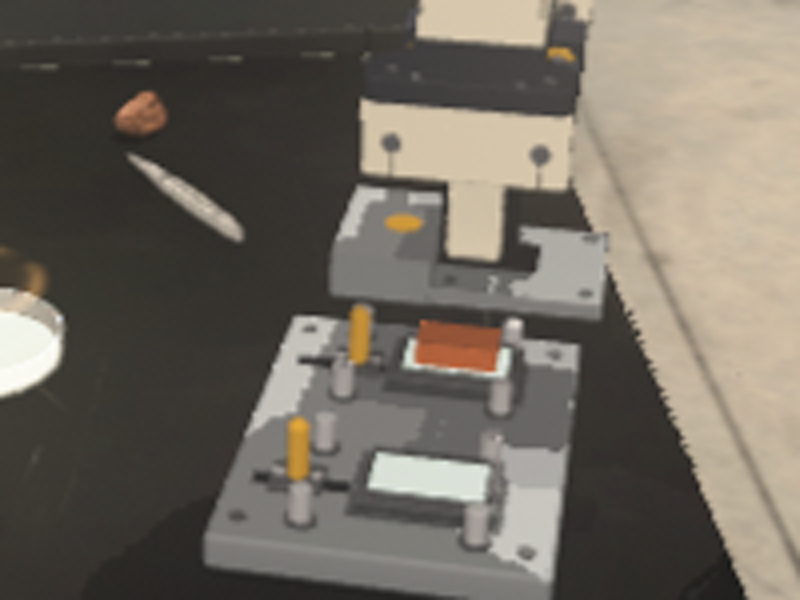

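The side view shows the plate level above station_1, with the pin tip at full-frame (330,227), which matches the prediction of (329.8,227.1). I'll lower to just above pin-tip height, with the bore about 8 mm short of the pin.

Request:
{"op": "arm_command", "data": {
  "commands": [
    {"tx":0.01,"ty":-0.002,"tz":0,"twist":0},
    {"tx":0.02,"ty":-0.002,"tz":0.01,"twist":0},
    {"tx":0.03,"ty":-0.002,"tz":0.03,"twist":0},
    {"tx":0.032,"ty":-0.002,"tz":0.05,"twist":0},
    {"tx":0.032,"ty":-0.002,"tz":0.065,"twist":0},
    {"tx":0.032,"ty":-0.002,"tz":0.08,"twist":0},
    {"tx":0.032,"ty":-0.002,"tz":0.085,"twist":0},
    {"tx":0.032,"ty":-0.002,"tz":0.085,"twist":0}
  ]
}}

```text
t: 8.25
eef_pos: [0.4884, 0.2619, 0.0873]
ee_rot: [3.141, 0.001, -0.228]
force: [-0.3, -0.5, -2.3]
width: 0.0138
gripper_force: 50.0
```

```bash
python3 -c "
from h import *
jt(3,.0841,-50.5)"
```

```text
jig grip xy mm [  3.63 -50.22] under z 53.24
pos [0.4884 0.2619 0.0873] yaw -13.06 -> shares [-0.0025  0.0011  0.0129] twist 0.0005 t 8.25 F [-0.3 -0.5 -2.3] M [-0.11  0.03  0.02] w 0.0138 gf 50.0
```

Now lower about 4 mm in small steps to feel the pin tip.

Request:
{"op": "arm_command", "data": {
  "commands": [
    {"tx":0,"ty":0,"tz":0.004,"twist":0},
    {"tx":0,"ty":0,"tz":0.007,"twist":0},
    {"tx":0,"ty":0,"tz":0.01,"twist":0},
    {"tx":0,"ty":0,"tz":0.012,"twist":0},
    {"tx":0,"ty":0,"tz":0.014,"twist":0},
    {"tx":0,"ty":0,"tz":0.015,"twist":0},
    {"tx":0,"ty":0,"tz":0.015,"twist":0},
    {"tx":0,"ty":0,"tz":0.015,"twist":0}
  ]
}}

```text
t: 8.92
eef_pos: [0.4887, 0.2622, 0.0841]
ee_rot: [3.142, 0.0, -0.228]
force: [-0.2, -0.4, -2.3]
width: 0.0136
gripper_force: 50.0
```

```bash
python3 -c "
from h import *
jt(11,.0841,-50.5)"
```

```text
jig grip xy mm [  3.81 -49.88] under z 50.04
pos [0.4887 0.2622 0.0841] yaw -13.05 -> shares [0.0288 0.0025 0.0002] twist 0.0005 t 8.92 F [-0.2 -0.4 -2.3] M [-0.09  0.06  0.03] w 0.0136 gf 50.0
```

Request:
{"op": "arm_command", "data": {
  "commands": [
    {"tx":0,"ty":0,"tz":0.002,"twist":0},
    {"tx":0,"ty":0,"tz":0.004,"twist":0},
    {"tx":0,"ty":0,"tz":0.005,"twist":0},
    {"tx":0,"ty":0,"tz":0.006,"twist":0},
    {"tx":0,"ty":0,"tz":0.006,"twist":0},
    {"tx":0,"ty":0,"tz":0.006,"twist":0},
    {"tx":0,"ty":0,"tz":0.006,"twist":0},
    {"tx":0,"ty":0,"tz":0.006,"twist":0}
  ]
}}

```text
t: 9.58
eef_pos: [0.4889, 0.2624, 0.0835]
ee_rot: [-3.141, -0.001, -0.227]
force: [-3.5, -0.4, 6.3]
width: 0.0138
gripper_force: 50.0
```

```bash
python3 -c "
from h import *
jt(11,.0841,-50.5)"
```

```text
jig grip xy mm [  3.96 -49.68] under z 49.37
pos [0.4889 0.2624 0.0835] yaw -13.03 -> shares [ 0.0281  0.0033 -0.0025] twist 0.0006 t 9.58 F [-3.5 -0.4  6.3] M [-0.46  1.12 -0.04] w 0.0138 gf 50.0
```

Contact felt: Fz rose by about 8.6 N with the underside at 49.4 mm. I'll ease off slightly and slide forward toward the pin.

Request:
{"op": "arm_command", "data": {
  "commands": [
    {"tx":0,"ty":0.001,"tz":-0.002,"twist":0},
    {"tx":0.003,"ty":0.002,"tz":-0.002,"twist":0},
    {"tx":0.006,"ty":0.002,"tz":-0.002,"twist":0},
    {"tx":0.009,"ty":0.002,"tz":-0.002,"twist":0},
    {"tx":0.012,"ty":0.002,"tz":-0.002,"twist":0},
    {"tx":0.015,"ty":0.002,"tz":-0.002,"twist":0},
    {"tx":0.018,"ty":0.002,"tz":-0.002,"twist":0},
    {"tx":0.018,"ty":0.002,"tz":-0.002,"twist":0}
  ]
}}

```text
t: 10.25
eef_pos: [0.4934, 0.2607, 0.0829]
ee_rot: [-3.142, -0.0, -0.228]
force: [1.6, -0.0, -1.4]
width: 0.0138
gripper_force: 50.0
```

```bash
python3 -c "
from h import *
jt(11,.0841,-50.5)"
```

```text
jig grip xy mm [  8.77 -50.3 ] under z 48.84
pos [0.4934 0.2607 0.0829] yaw -13.05 -> shares [ 0.0089  0.0008 -0.0046] twist 0.0005 t 10.25 F [ 1.6 -0.  -1.4] M [-0.16 -0.54  0.02] w 0.0138 gf 50.0
```

The plate has sunk to 48.8 mm and Fx is now positive, so the pin is entering the chamfer. I'll slide the remaining ~2 mm with light downward motion.

Request:
{"op": "arm_command", "data": {
  "commands": [
    {"tx":0.003,"ty":0,"tz":0,"twist":0},
    {"tx":0.006,"ty":0,"tz":0,"twist":0},
    {"tx":0.009,"ty":0,"tz":0.002,"twist":0},
    {"tx":0.009,"ty":0,"tz":0.005,"twist":0},
    {"tx":0.009,"ty":0,"tz":0.008,"twist":0},
    {"tx":0.009,"ty":0,"tz":0.011,"twist":0},
    {"tx":0.009,"ty":0,"tz":0.013,"twist":0},
    {"tx":0.009,"ty":0,"tz":0.013,"twist":0}
  ]
}}

```text
t: 10.92
eef_pos: [0.4956, 0.2603, 0.08]
ee_rot: [-3.141, -0.001, -0.228]
force: [3.0, -0.8, -2.4]
width: 0.0133
gripper_force: 50.0
```

```bash
python3 -c "
from h import *
jt(11,.0761,-50.5)"
```

```text
jig grip xy mm [ 10.94 -50.19] under z 45.86
pos [0.4956 0.2603 0.08  ] yaw -13.04 -> shares [0.0002 0.0013 0.0154] twist 0.0006 t 10.92 F [ 3.  -0.8 -2.4] M [-0.48 -1.1   0.04] w 0.0133 gf 50.0
```

It has dropped to 45.9 mm with a +3 N side force in x, so the bore is over the pin. I'll ease slightly forward and go down to the chip.

Request:
{"op": "arm_command", "data": {
  "commands": [
    {"tx":0.003,"ty":0,"tz":0,"twist":0},
    {"tx":0.004,"ty":0,"tz":0.003,"twist":0},
    {"tx":0.004,"ty":0,"tz":0.007,"twist":0},
    {"tx":0.004,"ty":0,"tz":0.011,"twist":0},
    {"tx":0.004,"ty":0,"tz":0.015,"twist":0},
    {"tx":0.004,"ty":0,"tz":0.018,"twist":0},
    {"tx":0.004,"ty":0,"tz":0.018,"twist":0},
    {"tx":0.004,"ty":0,"tz":0.018,"twist":0}
  ]
}}

```text
t: 11.58
eef_pos: [0.496, 0.2599, 0.0753]
ee_rot: [3.141, 0.0, -0.228]
force: [0.2, -0.4, -2.7]
width: 0.0137
gripper_force: 50.0
```

```bash
python3 -c "
from h import *
jt(11.5,.0701,-50.5)"
```

```text
jig grip xy mm [ 11.42 -50.48] under z 41.15
pos [0.496  0.2599 0.0753] yaw -13.05 -> shares [0.0003 0.0001 0.0206] twist 0.0005 t 11.58 F [ 0.2 -0.4 -2.7] M [-0.1  -0.01  0.  ] w 0.0137 gf 50.0
```

Underside at 41.15 mm with side forces near zero, so the bore sits freely over the pin. Now press down, aiming about 0.5 mm past home.

Request:
{"op": "arm_command", "data": {
  "commands": [
    {"tx":0,"ty":0,"tz":0.004,"twist":0},
    {"tx":0,"ty":0,"tz":0.008,"twist":0},
    {"tx":0,"ty":0,"tz":0.012,"twist":0},
    {"tx":0,"ty":0,"tz":0.016,"twist":0},
    {"tx":0,"ty":0,"tz":0.019,"twist":0},
    {"tx":0,"ty":0,"tz":0.022,"twist":0},
    {"tx":0,"ty":0,"tz":0.023,"twist":0},
    {"tx":0,"ty":0,"tz":0.023,"twist":0}
  ]
}}

```text
t: 12.25
eef_pos: [0.4961, 0.26, 0.0701]
ee_rot: [3.142, -0.0, -0.228]
force: [-3.3, -1.9, 6.4]
width: 0.0137
gripper_force: 50.0
```

```bash
python3 -c "
from h import *
jt(11.5,.0701,-50.5)"
```

```text
jig grip xy mm [ 11.53 -50.39] under z 35.99
pos [0.4961 0.26   0.0701] yaw -13.04 -> shares [-0.0001  0.0005 -0.    ] twist 0.0006 t 12.25 F [-3.3 -1.9  6.4] M [-0.51  1.36 -0.03] w 0.0137 gf 50.0
```

The underside is at 36.0 mm with about 9 N of push, against 6.5 N needed for the spring. I'll press a little firmer to seat it on all the stops.

Request:
{"op": "arm_command", "data": {
  "commands": [
    {"tx":0,"ty":0,"tz":0.001,"twist":0},
    {"tx":0,"ty":0,"tz":0.002,"twist":0},
    {"tx":0,"ty":0,"tz":0.003,"twist":0},
    {"tx":0,"ty":0,"tz":0.004,"twist":0},
    {"tx":0,"ty":0,"tz":0.004,"twist":0},
    {"tx":0,"ty":0,"tz":0.004,"twist":0},
    {"tx":0,"ty":0,"tz":0.004,"twist":0},
    {"tx":0,"ty":0,"tz":0.004,"twist":0}
  ]
}}

```text
t: 12.92
eef_pos: [0.4961, 0.26, 0.07]
ee_rot: [-3.141, -0.0, -0.227]
force: [-7.4, -2.4, 15.0]
width: 0.0137
gripper_force: 50.0
```

```bash
python3 - <<'E'
from h import *
for i in range(3):
    a=save("side","side5.png"); s=get_state(); print(np.round(s["force"],1),np.round(s["moment"],2))
b=save("wrist","w5.png"); jt(11.5,.0701,-50.5)
x=cv2.imread("pics/side5.png")[160:310,240:440]; y=cv2.imread("pics/w5.png")
cv2.imwrite("pics/f5.png",cv2.resize(x,(800,600),interpolation=cv2.INTER_CUBIC))
E
```

```text
[-7.1 -1.8 15.2] [-0.87  2.64  0.01]
[-7.4 -1.  14.8] [-0.84  2.63 -0.02]
[-7.1 -2.6 15.7] [-0.88  2.62  0.01]
jig grip xy mm [ 11.57 -50.37] under z 35.95
pos [0.4961 0.26   0.07  ] yaw -13.02 -> shares [-0.0003  0.0005 -0.0002] twist 0.0007 t 13.12 F [-7.1 -2.2 15.6] M [-0.91  2.7   0.03] w 0.0134 gf 50.0
```

View pics/f5.png

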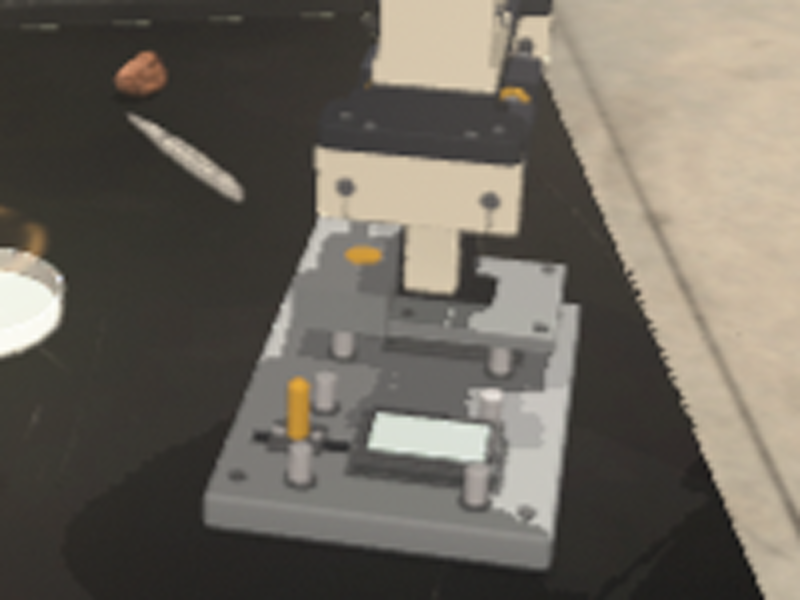

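The side view shows the plate flat on the stops at about (343,340) and (500,358) in the crop, with the bare slide undisturbed. Pressing harder added 9 N with no further travel, so the plate is home.

```bash
python3 -c "
from station import *
print(job_done())"
```

```text
the job is handed in; nothing more can be done
None
```

The plate is over the chip in station_1 with its bore on the locating pin, pressed home onto the stops (underside 36 mm above the bench) and held there with about 18 N of push; the job is handed in.

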